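# Wedge the sprung catch open and take the gear off its post

## Robot

A 6-joint arm with a two-finger parallel gripper is mounted at the origin on the work surface. World frame = base frame: x ahead of the robot, y to its left, z up, the work surface at z = 0. Lengths are in m, angles in degrees, forces in N, time in s.
With the tool pointing down it reaches from about 0.25 to 0.725 m from the base axis. Payload 9.7 kg.
Tool frame: the origin (TCP) lies at the very end of the fingers, on their centre line; the grasp point (between the pads) lies 19 mm behind it (bot.pinch_z is the distance from the TCP to the grasp point, in m); x points along the fingers, z is the direction in which the jaws open and shut, and the axes are right-handed (so a half turn about x gives the same grasp; the last joint's range is limited). The gripper opens to 85 mm and grips with 20 to 120 N. Pads are 22 mm wide; open, the fingers measure 114 mm over their backs; the gripper's body (76 mm by 85 mm) begins 54 mm behind the grasp point. The pads swing forward as they close: fully open they stand 13 mm farther back than shut.
Start: joints at [-64.343, 4.979, 10.078, 95.1, 0, 90], TCP at [0.238, -0.496, 0.231] pointing down, gripper open.
Joint ranges: [-179.16, 179.16], [-48.56, 103.87], [-65.8, 70.77], [-126.05, 130.52], [-82.76, 87.17], [-180, 180]. Speed limits (degrees/s): [127.2, 127.2, 147.25, 180, 180, 180].

## Interface

Orientations are given as [roll, pitch, yaw] about the fixed x, y, z axes, in that order (R = Rz(yaw) Ry(pitch) Rx(roll)).
In Python, from workcell import bot gives the robot as it stands.
- The arm moves only by the tool play_rows, never from a script. Its argument "rows" is a list of rows, each a list of 3 entries, a list of its own where there are three numbers: the shift along the tool's x, y, z in cm, then the turn about the tool's x in degrees, then the finger opening in cm, from 0 to 8.54. A call has 1 to 12 rows; each row is the pose to reach, as a shift and turn from the pose commanded when the call began, along the tool's axes at that moment; what a row does not reach only later rows make up. A row lasts 1/12 s, in which the tool goes at most 41.7 mm and 7.16 degrees, less where a joint would pass 70% of its speed; a pose out of reach is approached as far as the arm can. A call with a gripper value outside its range is refused whole. The fingers move at their own pace and stop on an object; "squeeze" is the grip in N (left out, the last holds). Time passes only in rows, so rows that repeat a pose let the fingers close. It gives the time, the measured TCP pose, the force and the opening at its end, in the units of the state.
- bot.get_obs(): the state, without advancing time (a new reading comes with each control period).
- bot.camera(name): name is "scene" or "top" or "wrist"; returns (picture, depth): 480x640x3 uint8, blue, green, red; 480x640 float32, m along the optical axis (not along the pixel's ray), 0 where there is no reading.
- bot.camera_model(name): a dict with "fx", "fy", "cx", "cy" (pixels), "k1" (the pictures are not rectified: a ray, as slopes to the right and down, at radius r is drawn at 1 + k1 r^2 times it, then the intrinsics apply), "origin" and "attitude" of the camera in the world; the wrist camera has in their place "mount" (4x4, takes a point from camera to tool coordinates, whose origin is the TCP and whose axes are the tool frame's). Camera axes: x right, y down, z forward; pixel columns grow to the right and rows downward; lengths in m; the calibration is good to about 2 mm. A picture is of the moment at which its call begins: read the wrist's pose just before it. camera_model takes no time and is no camera call.
- bot.job_done(): hands the job in, once; it reports no verdict.
The state is a dict: "time": time; "q": joint angles; "qd": joint speeds; "joint_efforts": joint torques, N m; "ee_pos": TCP position; "tcp_rot": TCP orientation; "wrist_force": force on the tool from outside, world axes, zero at the start; "torque": the same for the moment, N m; "opening": finger opening in m.
Only numpy, scipy, OpenCV 4.12 (cv2) and the standard library are available. Lean on these libraries where they do the work, as an engineer would, in place of code of your own. Each camera call takes 0.05 s, during which the arm holds its last target.

## Task

The red sprung catch holds the brass gear down on its post and springs shut as soon as it is let go. Push the yellow wedge, narrow end down, into the slot of the catch so that it props the catch open by itself, then lift the gear straight off the post and set it down gently, flat, in the blue tray. Leave the wedge in, still holding the catch open.

Things in the scene. Friction and masses are not known exactly. Their poses are not given: they have to be found in the camera images.
- fixture: Green steel fixture, fixed; base 260 x 110 x 12 mm. Origin: underside, on the bench. x: along the base, the way the red catch opens; z up. The gear sits 20 mm up on a post at x -85, y 0 (20 mm diameter, top 50 mm up). The catch is a flat red frame, 78 mm wide, top 49 mm up; its nose overlaps the gear's disc by 9 mm. Apart from the slot's lips nothing on it is higher than 62 mm.
- slot (a point): Wedge slot inside the red frame; axes as the fixture. Point: on its floor (12 mm above bench), where to aim the wedge. Between a fixed steel stop at x -17 and the catch's end plate at x +11 (shut): 28 mm wide. Walls, 34 mm long in y, straight to 46 mm above the floor, then lean out 10 mm each up to 66 mm. Wedge home: foot on the floor, centre at x +4, y 0, 50 mm up (the stop shifts it).
- catch (a joint): Opening of the red catch in m: 0 shut (spring: 3 N at 0, plus 0.15 N per mm), at most 0.030. From about 0.011 on it is clear of the gear; with the wedge fully home it reads 0.014. Pushing the wedge in takes about 5 to 15 N downwards; fully home it stays by itself.
- wedge_mid (a point): Yellow wedge, 0.15 kg, 100 mm high, standing narrow end down. Point: its centre, 50 mm above its foot. x across its thickness, y across its width. Width 40 mm throughout; thickness 24 mm at the foot, 42 mm from 34 mm above the foot to the top. Same either way round; in the slot its x lies along the fixture's x. Pinch it across its width, about 17 mm below the top. The plain brown block is not it.
- gear_mid (a point): Brass gear, about 0.6 kg, 65 mm high. Point: its centre, on its axis (z), 32.5 mm above its underside. Toothed disc 89 mm across, 15 mm thick, at the bottom; above it a round hub, 40 mm diameter, 50 mm high: pinch it across the fixture's y, near its top. Bore 24 mm, right through; it must rise 35 mm to clear the post.
- tray: Open blue tray, 160 x 160 mm, rim 24 mm high, walls and floor 5 mm thick, fixed. Origin: centre of its underside, on the bench.
There are look-alikes about, which are no part of the job. What is shaped like the part that bears gear_mid but black or purple is not meant.

How it is judged (in metres and radians):
On the way, in this order (a step that is already met when the one before it is completed fails the run):
1. the wedge alone, let go, holds the catch open, with the gear still on its post (value of joint catch above 0.011 m and contact force between the fingers and wedge below 0.1 N and contact force between the arm and catch below 0.1 N and contact force between wedge and catch above 0.5 N and angle between wedge_mid's own z axis and vertical below 0.26 rad and z of gear_mid in the frame of fixture below 0.065 m), for 0.2 s.
2. the gear is lifted off its post while the wedge holds the catch open (value of joint catch above 0.011 m and contact force between wedge and catch above 0.5 N and z of gear_mid in the frame of fixture above 0.088 m), for 0.1 s.
At the end, for the whole second after the job is handed in: The gear lies flat on the tray's floor, hub up (axis within 8 degrees of vertical, its centre within 55 mm of the tray's centre), at rest; the wedge stands in the slot (within 15 degrees of upright) and holds the catch open by more than 11 mm (horizontal distance between gear_mid and tray below 0.055 m and height (world z) of gear_mid between 0.03 and 0.045 m and angle between gear_mid's own z axis and vertical below 0.15 rad and linear speed of gear below 0.02 m/s and value of joint catch above 0.011 m and contact force between wedge and catch above 0.5 N and angle between wedge_mid's own z axis and vertical below 0.26 rad); the robot touches nothing.
It fails at once if the gear is dropped (falls free faster than 0.7 m/s) (linear speed of gear above 0.7 m/s and contact force between the fingers and gear below 0.1 N).
It also fails if it takes over 54 s, if anything falls off the work surface, if the arm or the gripper's body presses on something with over 40 N, if the wrist force passes 120 N, or if a joint passes its speed limit or range.

## Working session

There is one attempt and no reset: what is moved stays moved. The work goes in short steps, Python scripts to look and compute and a tool call to move; the robot and the scene stay as the last step left them, time stands still between calls to the robot, and variables do not carry over. Pictures are saved under pics/ and viewed, and the job is handed in when it is done.

Besides the shell and the picture viewer there is one more tool, called after "Emit:" as name(argument=value, ...), one argument or row to a line, values as JSON. play_rows: Moves the arm, as the interface text tells. Its arguments: {"type":"object","properties":{"rows":{"type":"array"},"squeeze":{"type":"number"}},"required":["rows"]}

```bash
ls; mkdir -p pics; python3 - <<'E'
from workcell import bot
import cv2,numpy as np
o=bot.get_obs();print(o)
for n in("scene","top"):
    p,d=bot.camera(n);cv2.imwrite(f"pics/{n}0.png",p);np.savez(f"pics/{n}0.npz",p=p,d=d);print(n,bot.camera_model(n))
print(bot.camera_model("wrist"),bot.pinch_z)
E
```

```text
pics
{'time': 0.0, 'q': array([-6.43428836e+01,  5.00974485e+00,  1.00338945e+01,  9.51011364e+01,
       -1.81080294e-03,  9.00003170e+01]), 'qd': array([-0.02497395, -0.06369742,  0.08271094,  0.00434456, -0.02931582,
        0.03806561]), 'joint_efforts': array([ 5.28429282e-04, -5.20384026e+01,  4.64804900e+01,  1.63408765e-02,
        7.58151396e-05,  1.78708154e-05]), 'ee_pos': array([ 0.23802673, -0.49555262,  0.23059108]), 'tcp_rot': array([-178.65227903,   89.92299201,  117.00452159]), 'wrist_force': array([ 0.07535383, -0.22834011, -0.04776359]), 'torque': array([-0.00520884,  0.00708216,  0.0276969 ]), 'opening': 0.08569055153548648}
scene {'fx': 601.4306251914023, 'fy': 601.4306251914023, 'cx': 325.30772875878165, 'cy': 232.4674400281356, 'k1': -0.16847171492975513, 'origin': array([1.22958514, 0.74636395, 0.87313602]), 'attitude': array([-127.33873019,   -0.90729522,  137.14517843])}
top {'fx': 579.997381866771, 'fy': 579.997381866771, 'cx': 324.4994019048988, 'cy': 238.10765389220222, 'k1': 0.044403120832986726, 'origin': array([0.283337  , 0.00318436, 1.23822936]), 'attitude': array([-169.50341371,   -0.2961844 ,  -91.57616927])}
{'fx': 351.648008739449, 'fy': 351.648008739449, 'cx': 320.83544545931875, 'cy': 242.5893418819446, 'k1': 0.019056061371145825, 'mount': array([[ 9.09675030e-04, -3.20955160e-01,  9.47093954e-01,
        -1.41855193e-01],
       [-3.95659659e-04, -9.47094387e-01, -3.20954927e-01,
         8.35037331e-02],
       [ 9.99999508e-01, -8.27621880e-05, -9.88537125e-04,
         8.95424455e-05],
       [ 0.00000000e+00,  0.00000000e+00,  0.00000000e+00,
         1.00000000e+00]])} 0.0187
```

View pics/scene0.png

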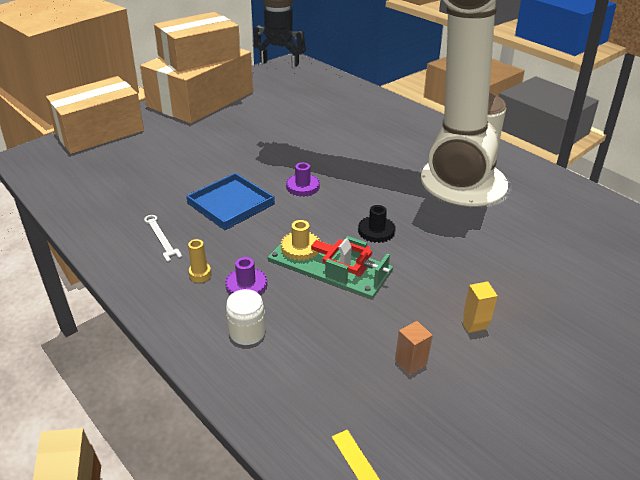

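View pics/top0.png

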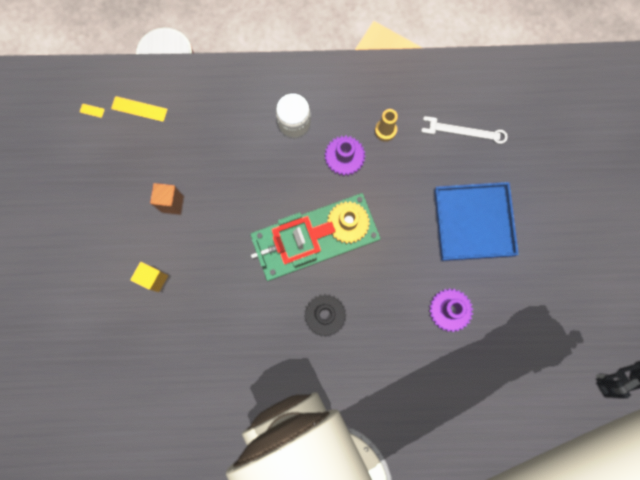

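```bash
cat > h.py <<'E'
import numpy as np,cv2
from scipy.spatial.transform import Rotation as R
def cam(bot,n,obs=None):
    m=bot.camera_model(n)
    if n=="wrist":
        Rt=R.from_euler("xyz",obs["tcp_rot"],degrees=True).as_matrix()
        M=m["mount"]; return m,Rt@M[:3,:3],Rt@M[:3,3]+obs["ee_pos"]
    return m,R.from_euler("xyz",m["attitude"],degrees=True).as_matrix(),m["origin"]
def slopes(m,uv):
    uv=np.asarray(uv,float).reshape(-1,1,2)
    K=np.array([[m["fx"],0,m["cx"]],[0,m["fy"],m["cy"]],[0,0,1]])
    return cv2.undistortPoints(uv,K,np.array([m["k1"],0,0,0.]),None).reshape(-1,2)
def rays(c,uv):
    m,Rm,o=c; s=slopes(m,uv)
    return np.c_[s,np.ones(len(s))]@Rm.T
def plane(c,uv,z):
    d=rays(c,uv);return c[2]+d*((z-c[2][2])/d[:,2])[:,None]
def cloud(c,d):
    v,u=np.mgrid[0:480,0:640]; r=rays(c,np.c_[u.ravel(),v.ravel()])
    P=c[2]+r*d.reshape(-1,1); P[d.ravel()==0]=np.nan
    return P.reshape(480,640,3)
E
python3 - <<'E'
from h import *
from workcell import bot
for n in("top","scene"):
    z=np.load(f"pics/{n}0.npz");p,d=z["p"],z["d"];c=cam(bot,n);P=cloud(c,d);H=cv2.cvtColor(p,cv2.COLOR_BGR2HSV)
    print(n,"bench z",[np.round(P[v,u],4) for v,u in((350,120),(150,250),(300,380))])
    for name,lo,hi in(("green",(55,80,40),(85,255,255)),("yellow",(18,120,80),(32,255,255)),("blue",(100,150,60),(120,255,255)),("red",(0,200,80),(4,255,255))):
        m=cv2.inRange(H,lo,hi); k,L,S,C=cv2.connectedComponentsWithStats(m)
        for i in range(1,k):
            if S[i,4]>120:
                q=P[L==i];q=q[~np.isnan(q[:,0])]
                zs=np.percentile(q[:,2],[2,50,98]) if len(q) else 0
                print(name,S[i],C[i].round(1),np.median(q,0).round(3),np.round(zs,3))
E
```

```text
top bench z [array([ 0.2874,  0.4225, -0.002 ]), array([0.7165, 0.1509, 0.    ]), array([ 3.754e-01, -1.239e-01,  3.000e-04])]
green [ 251  200  128   80 1735] [302.9 250.5] [0.483 0.058 0.012] [0.007 0.012 0.062]
green [308 204  27  21 250] [319.5 214.7] [0.562 0.001 0.012] [0.007 0.012 0.017]
green [281 225  31  31 402] [294.3 240.9] [0.504 0.061 0.012] [0.007 0.012 0.017]
yellow [111  97  56  24 739] [138.8 108.5] [0.819 0.399 0.   ] [-0.005  0.     0.005]
yellow [ 80 104  24  14 216] [ 91.6 110.2] [0.817 0.503 0.   ] [-0.004  0.     0.005]
yellow [375 109  22  31 436] [387.  125.6] [ 0.741 -0.15   0.048] [0.012 0.048 0.093]
yellow [ 328  203   41   40 1110] [348.7 222.3] [ 0.535 -0.06   0.036] [0.029 0.036 0.087]
yellow [131 262  37  29 662] [148.5 276.9] [0.427 0.34  0.098] [-0.001  0.098  0.104]
blue [ 436  184   81   76 5094] [474.9 221.9] [ 0.538 -0.336  0.005] [0.    0.005 0.025]
scene bench z [array([ 0.7883, -0.7791, -0.7531]), array([ 0.3365, -0.5195,  0.0016]), array([ 0.5123,  0.1627, -0.0021])]
green [ 268  244  125   52 2134] [335.  271.2] [0.547 0.066 0.013] [0.004 0
[... 188 characters left out ...]
ellow [ 463  281   35   52 1273] [479.  306.4] [0.441 0.354 0.07 ] [0.003 0.07  0.103]
yellow [332 430  48  50 999] [354.3 456.2] [0.817 0.391 0.001] [-0.002  0.001  0.005]
blue [251   0  14  32 307] [257.4  12.6] [-0.626 -1.746 -0.061] [-0.14  -0.061  0.01 ]
blue [ 291    0  152   86 9196] [366.3  37.5] [-0.631 -0.97  -0.029] [-0.184 -0.029  0.147]
blue [ 516    0   80   56 3427] [556.2  23. ] [-0.712 -0.169  0.268] [0.185 0.268 0.329]
blue [598   1  18  44 336] [607.2  22.1] [-0.944 -0.077  0.261] [0.186 0.261 0.329]
blue [266  44  25  16 233] [275.8  50.9] [-0.626 -1.609 -0.23 ] [-0.283 -0.23  -0.022]
blue [ 187  173   87   57 2799] [230.  200.3] [ 0.54  -0.335  0.008] [0.003 0.008 0.027]
```

```bash
python3 - <<'E'
from h import *
from workcell import bot
PP={}
for n in("top","scene"):
    z=np.load(f"pics/{n}0.npz");p,d=z["p"],z["d"];c=cam(bot,n);P=cloud(c,d);PP[n]=(p,P)
    def near(x,y,r,zl,zh):
        return (np.hypot(P[...,0]-x,P[...,1]-y)<r)&(P[...,2]>zl)&(P[...,2]<zh)
    for nm,a in(("wedgetop",(0.43,.34,.05,.09,.11)),("hubtop",(.545,-.055,.05,.078,.095)),("disc",(.545,-.055,.07,.03,.04))):
        q=P[near(*a)]
        (cx,cy),(w,h),an=cv2.minAreaRect((q[:,:2]*1000).astype(np.float32)); (ex,ey),er=cv2.minEnclosingCircle((q[:,:2]*1000).astype(np.float32))
        print(n,nm,len(q),"rect",round(cx,1),round(cy,1),round(w,1),round(h,1),round(an,1),"circ",round(ex,1),round(ey,1),round(er,1),"z",np.median(q[:,2]).round(4))
    H=cv2.cvtColor(p,cv2.COLOR_BGR2HSV)
    b=cv2.inRange(H,(100,150,60),(120,255,255))>0
    q=P[b&near(.53,-.335,.13,.018,.03)];r=cv2.minAreaRect((q[:,:2]*1000).astype(np.float32));print(n,"tray rim",len(q),r)
    g=cv2.inRange(H,(55,80,40),(85,255,255))>0
    q=P[g&near(.51,.03,.2,.006,.016)];r=cv2.minAreaRect((q[:,:2]*1000).astype(np.float32));print(n,"base",len(q),r)
    rd=(cv2.inRange(H,(0,170,80),(6,255,255))>0)|(cv2.inRange(H,(174,170,80),(180,255,255))>0)
    q=P[rd&near(.51,.03,.2,.04,.06)];r=cv2.minAreaRect((q[:,:2]*1000).astype(np.float32));print(n,"red",len(q),r,np.median(q[:,2]))
    q=P[near(.427,.34,.05,0.005,.11)]; 
    for zl in (0.006,.04,.07):
        s=q[(q[:,2]>zl)&(q[:,2]<zl+.025)]
        print(n,zl,len(s))
        if len(s)>4: print(cv2.boxPoints(cv2.minAreaRect((s[:,:2]*1000).astype(np.float32))).round(1).tolist())
    for k,(u,v) in(("a",(0,0)),): pass
p=PP["scene"][0];cv2.imwrite("pics/c1.png",np.hstack([cv2.resize(p[270:350,450:520],(560,640),interpolation=2)[:600],]))
p=PP["scene"][0];cv2.imwrite("pics/c2.png",cv2.resize(p[205:300,260:400],(798,542),interpolation=2))
E
```

```text
top wedgetop 457 rect 428.8 346.3 43.5 38.8 62.1 circ 429.2 346.8 28.4 z 0.0997
top hubtop 198 rect 539.2 -59.8 36.8 39.3 88.5 circ 539.3 -60.0 19.9 z 0.0844
top disc 836 rect 534.2 -57.6 88.2 98.7 66.7 circ 533.5 -48.1 57.4 z 0.0349
top tray rim 410 ((537.1836547851562, -333.623291015625), (156.6597137451172, 159.207275390625), 2.421969413757324)
top base 2068 ((515.4752197265625, 11.25140380859375), (108.85002899169922, 257.3600769042969), 18.78043556213379)
top red 581 ((510.1382141113281, 31.589500427246094), (78.21939849853516, 121.5076675415039), 19.304582595825195) 0.048791208805901265
top 0.006 14
[[372.3999938964844, 329.8999938964844], [428.6000061035156, 284.1000061035156], [472.8999938964844, 338.3999938964844], [416.6000061035156, 384.20001220703125]]
top 0.04 82
[[401.6000061035156, 337.6000061035156], [409.70001220703125, 311.20001220703125], [463.5, 327.70001220703125], [455.3999938964844, 354.1000061035156]]
top 0.07 76
[[401.20001220703125, 336.8999938964844], [435.5, 318.1000061035156], [452.6000061035156, 349.1000061035156], [418.20001220703125, 367.8999938964844]
[... 427 characters left out ...]
41015625, 262.6816101074219), 20.63551139831543)
scene red 582 ((509.0464172363281, 31.69719696044922), (83.54225158691406, 128.88865661621094), 16.22891616821289) 0.04933637850094674
scene 0.006 183
[[400.79998779296875, 372.29998779296875], [400.79998779296875, 297.8999938964844], [458.1000061035156, 297.8999938964844], [458.1000061035156, 372.29998779296875]]
scene 0.04 265
[[422.20001220703125, 374.79998779296875], [438.20001220703125, 318.79998779296875], [466.8999938964844, 327.0], [450.8999938964844, 383.0]]
scene 0.07 287
[[419.79998779296875, 374.20001220703125], [436.8999938964844, 318.1000061035156], [467.20001220703125, 327.29998779296875], [450.1000061035156, 383.3999938964844]]
```

View pics/c1.png

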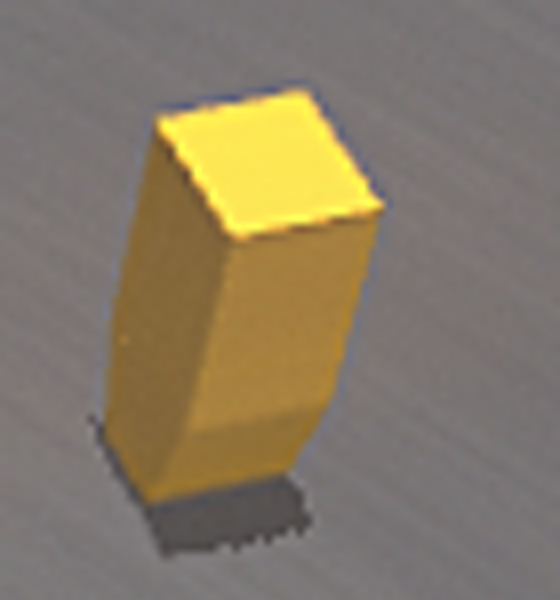

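View pics/c2.png

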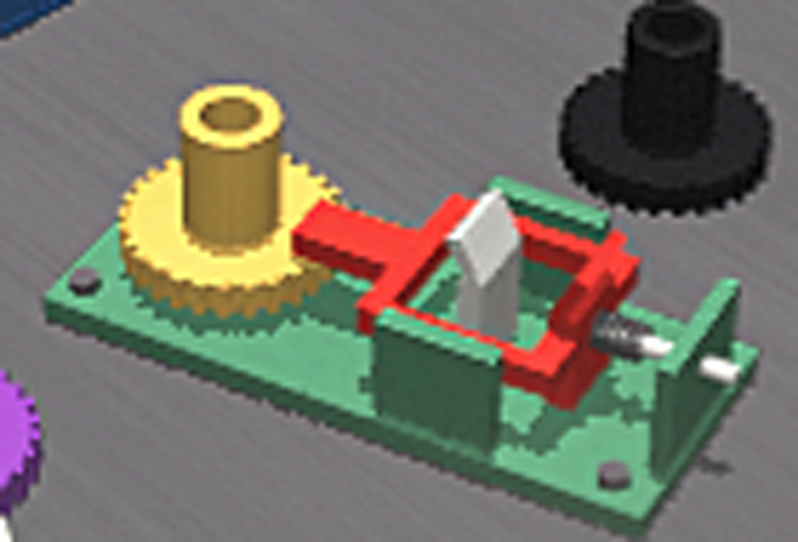

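```bash
python3 - <<'E'
from h import *
from workcell import bot
c=cam(bot,"scene")
q=plane(c,[(469.8,284.8),(488.1,281.3),(497.8,296),(479.4,300)],.1)[:,:2]*1000
print(q.round(1),q.mean(0));
for i in range(4):
    e=q[(i+1)%4]-q[i];print(i,np.hypot(*e),np.degrees(np.arctan2(*e[::-1])))
o=bot.get_obs();print(R.from_euler("xyz",o["tcp_rot"],degrees=True).as_matrix().round(3))
E
```

```text
[[435.9 319.7]
 [400.6 338.3]
 [421.6 375.8]
 [457.1 357.9]] [428.79714947 347.9185164 ]
0 39.94252270178731 152.20438709571275
1 42.96927215752172 60.77058634617891
2 39.7366821380218 -26.731669640990784
3 43.70217064705556 -118.9264454290099
[[-0.001  0.901  0.433]
 [ 0.001  0.433 -0.901]
 [-1.    -0.    -0.001]]
```

Emit:
play_rows(
  rows=[
    [[-2, 45, -33.4], -36, 8.5],
    [[-2, 45, -33.4], -36, 8.5],
    [[-2, 45, -33.4], -36, 8.5],
    [[-2, 45, -33.4], -36, 8.5],
    [[-2, 45, -33.4], -36, 8.5],
    [[-2, 45, -33.4], -36, 8.5],
    [[-2, 45, -33.4], -36, 8.5],
    [[-2, 45, -33.4], -36, 8.5],
    [[-2, 45, -33.4], -36, 8.5],
    [[-2, 45, -33.4], -36, 8.5],
    [[-2, 45, -33.4], -36, 8.5],
    [[-2, 45, -33.4], -36, 8.5],
  ],
  squeeze=60,
)

```text
time: 1.1
ee_pos: [0.4713, -0.0515, 0.2491]
tcp_rot: [-48.5, 90.0, -76.9]
wrist_force: [1.3, -0.7, -0.3]
opening: 0.0853
```

Emit:
play_rows(
  rows=[
    [[0, 0, 0], 0, 8.5],
    [[0, 0, 0], 0, 8.5],
  ],
)

```text
time: 1.27
ee_pos: [0.4713, -0.0516, 0.2485]
tcp_rot: [-157.5, 89.9, 174.4]
wrist_force: [-0.5, 0.1, 0.0]
opening: 0.0852
```

```bash
cat > snap.py <<'E'
from h import *
from workcell import bot
import sys
n=sys.argv[1]
o=bot.get_obs();p,d=bot.camera("wrist");c=cam(bot,"wrist",o);P=cloud(c,d)
cv2.imwrite(f"pics/{n}.png",p);np.savez(f"pics/{n}.npz",p=p,d=d,P=P,Rm=c[1],o=c[2])
T=R.from_euler("xyz",o["tcp_rot"],degrees=True).as_matrix()
print(o["time"],o["ee_pos"].round(4),"\n",T.round(3),"jaw",np.degrees(np.arctan2(T[1,2],T[0,2])),o["opening"],o["wrist_force"].round(1))
E
python3 snap.py w1
```

```text
1.2667 [ 0.4713 -0.0516  0.2485] 
 [[-0.001  0.471  0.882]
 [ 0.     0.882 -0.471]
 [-1.    -0.    -0.001]] jaw -28.091479143276008 0.08516207288085469 [-0.5  0.1  0. ]
```

View pics/w1.png

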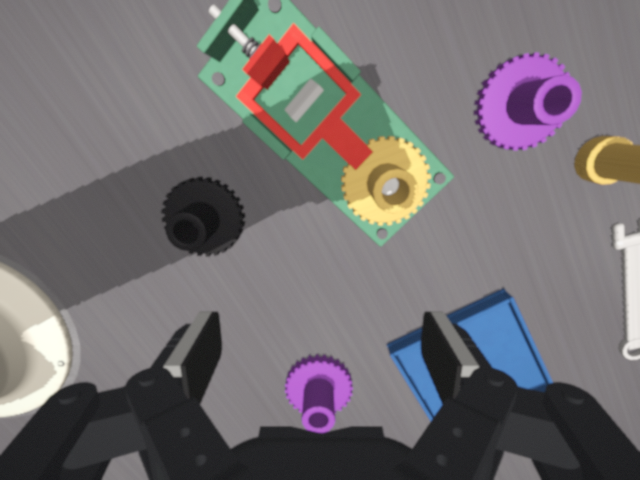

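```bash
cat > fix.py <<'E'
from h import *
import sys
z=np.load(f"pics/{sys.argv[1]}.npz");p,P=z["p"],z["P"]
H=cv2.cvtColor(p,cv2.COLOR_BGR2HSV)
f=lambda m:(P[m][:,:2]*1000).astype(np.float32)
near=(np.hypot(P[...,0]-.515,P[...,1]-.01)<.2)
yel=cv2.inRange(H,(15,60,80),(32,255,255))>0
zz=P[...,2]
hub=f(yel&near&(zz>.08)&(zz<.09));print("hub",len(hub),cv2.minEnclosingCircle(hub))
rd=(cv2.inRange(H,(0,150,60),(8,255,255))>0)|(cv2.inRange(H,(172,150,60),(180,255,255))>0)
fr=f(rd&near&(zz>.044)&(zz<.053));r=cv2.minAreaRect(fr);print("frame",len(fr),r)
a=np.radians(float(sys.argv[2])) ;ux=np.array([np.cos(a),np.sin(a)]);uy=np.array([-ux[1],ux[0]])
g=np.array(cv2.minEnclosingCircle(hub)[0])
def st(n,q):
    if len(q)==0: print(n,0);return
    s=(q-g)@ux-85;t=(q-g)@uy; print(n,len(q),"x",np.percentile(s,[0,2,50,98,100]).round(1),"y",np.percentile(t,[0,2,50,98,100]).round(1))
st("frame",fr)
gr=cv2.inRange(H,(55,60,40),(88,255,255))>0
b=f(gr&near&(zz>.009)&(zz<.015));st("base",b);print(cv2.minAreaRect(b))
st("redhigh",f(rd&near&(zz>.055)))
gy=(H[...,1]<40)&near&(zz>.055)&(np.hypot(P[...,0]-.505,P[...,1]-.035)<.05);st("stop",f(gy))
if gy.any(): print("zmax",np.nanmax(zz[gy]))
if (rd&near&(zz>.055)).any(): print(np.nanmax(zz[rd&near]))
E
python3 fix.py w1 108.7
```

```text
hub 1064 ((541.8156127929688, -58.04298782348633), 20.213348388671875)
frame 4101 ((510.9002380371094, 31.732742309570312), (78.32937622070312, 123.46600341796875), 18.769390106201172)
frame 4101 x [-51.8 -48.4   2.1  70.2  71.7] y [-38.7 -37.4  -1.4  38.4  39.7]
base 11873 x [-139.8 -135.6   12.9  111.2  119. ] y [-54.2 -52.6  -4.6  53.5  55.1]
((517.4171752929688, 12.449722290039062), (109.19518280029297, 258.9052429199219), 18.771564483642578)
redhigh 1013 x [60.5 60.8 67.3 74.7 75.7] y [-16.3 -15.3   0.2  16.3  17.3]
stop 725 x [17.3 17.6 24.  32.2 32.6] y [-16.6 -15.9   0.2  16.9  17.6]
zmax 0.07920604669151138
0.07932358581730586
```

Emit:
play_rows(
  rows=[
    [[4.8, 33.2, -22.5], 0, 8.5],
    [[4.8, 33.2, -22.5], 0, 8.5],
    [[4.8, 33.2, -22.5], 0, 8.5],
    [[4.8, 33.2, -22.5], 0, 8.5],
    [[4.8, 33.2, -22.5], 0, 8.5],
    [[4.8, 33.2, -22.5], 0, 8.5],
    [[4.8, 33.2, -22.5], 0, 8.5],
    [[4.8, 33.2, -22.5], 0, 8.5],
    [[4.8, 33.2, -22.5], 0, 8.5],
    [[4.8, 33.2, -22.5], 0, 8.5],
    [[4.8, 33.2, -22.5], 0, 8.5],
    [[4.8, 33.2, -22.5], 0, 8.5],
  ],
)

```text
time: 2.32
ee_pos: [0.4305, 0.3451, 0.2003]
tcp_rot: [-103.5, 89.9, -131.8]
wrist_force: [0.4, -0.0, 0.7]
opening: 0.0852
```

```bash
python3 snap.py w2; python3 - <<'E'
from h import *
z=np.load("pics/w2.npz");p,P=z["p"],z["P"]
m=(np.hypot(P[...,0]-.429,P[...,1]-.347)<.05)&(P[...,2]>.093)&(P[...,2]<.107)&(cv2.inRange(cv2.cvtColor(p,40),(15,80,60),(35,255,255))>0)
q=(P[m][:,:2]*1000).astype(np.float32);print(m.sum(),cv2.minAreaRect(q),np.median(P[m][:,2]))
E
```

```text
2.3167 [0.4305 0.3451 0.2003] 
 [[-0.001  0.474  0.88 ]
 [-0.001  0.88  -0.474]
 [-1.    -0.002 -0.   ]] jaw -28.31867580371829 0.08523838061400216 [ 0.4 -0.   0.7]
3098 ((430.724853515625, 348.1832580566406), (42.61696243286133, 40.100128173828125), 62.061927795410156) 0.099161846286253
```

View pics/w2.png

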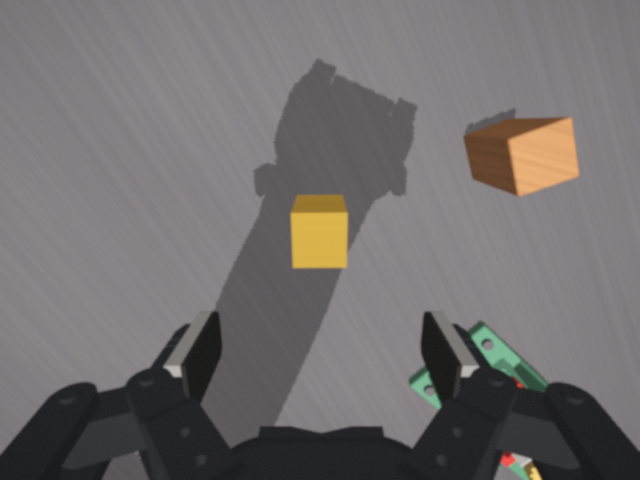

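Emit:
play_rows(
  rows=[
    [[0, 0.3, -0.1], -0.4, 8.5],
    [[4, 0.3, -0.1], -0.4, 8.5],
    [[8, 0.3, -0.1], -0.4, 8.5],
    [[11, 0.3, -0.1], -0.4, 8.5],
    [[13, 0.3, -0.1], -0.4, 8.5],
    [[13.6, 0.3, -0.1], -0.4, 8.5],
    [[13.6, 0.3, -0.1], -0.4, 8.5],
    [[13.6, 0.3, -0.1], -0.4, 3],
    [[13.6, 0.3, -0.1], -0.4, 3],
    [[13.6, 0.3, -0.1], -0.4, 3],
    [[13.6, 0.3, -0.1], -0.4, 3],
    [[13.6, 0.3, -0.1], -0.4, 3],
  ],
  squeeze=60,
)

```text
time: 3.37
ee_pos: [0.4317, 0.349, 0.0668]
tcp_rot: [63.9, 89.9, 35.9]
wrist_force: [-1.4, -0.6, 6.6]
opening: 0.0392
```

Emit:
play_rows(
  rows=[
    [[0, 0, 0], 0, 3],
    [[0, 0, 0], 0, 3],
    [[0, 0, 0], 0, 3],
    [[0, 0, 0], 0, 3],
    [[0, 0, 0], 0, 3],
    [[0, 0, 0], 0, 3],
  ],
)

```text
time: 3.87
ee_pos: [0.4317, 0.3491, 0.0668]
tcp_rot: [60.5, 89.8, 32.6]
wrist_force: [-0.1, -1.2, 6.9]
opening: 0.0392
```

Emit:
play_rows(
  rows=[
    [[-1, 0, 0], 0, 3],
    [[-4, 0, 0], 0, 3],
    [[-8, 0, 0], 0, 3],
    [[-11, 0, 0], 0, 3],
    [[-12, 0, 0], 0, 3],
    [[-12, 0, 0], 0, 3],
  ],
)

```text
time: 4.37
ee_pos: [0.4319, 0.3494, 0.1887]
tcp_rot: [67.8, 89.7, 39.9]
wrist_force: [0.4, 0.7, -2.2]
opening: 0.0391
```

```bash
python3 snap.py w3
```

```text
4.3667 [0.4319 0.3494 0.1887] 
 [[ 0.004  0.469  0.883]
 [ 0.003  0.883 -0.469]
 [-1.     0.005  0.002]] jaw -27.939839021081628 0.03910061192525616 [ 0.4  0.7 -2.2]
```

View pics/w3.png

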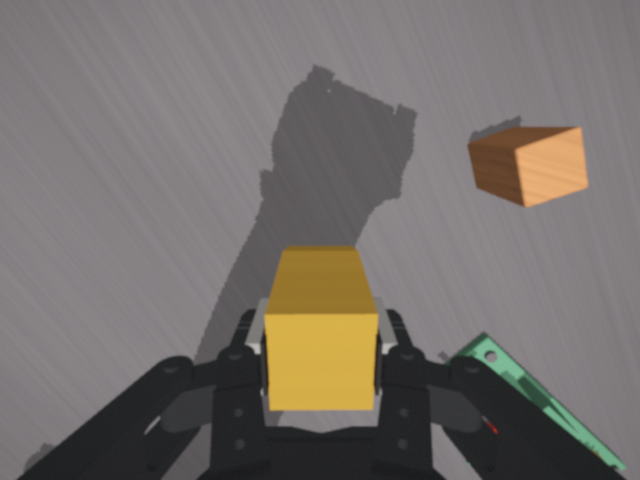

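```bash
python3 - <<'E'
from h import *
z=np.load("pics/w3.npz");p,P=z["p"],z["P"]
H=cv2.cvtColor(p,40)
ym=(cv2.inRange(H,(15,80,60),(35,255,255))>0)
zz=P[...,2];m=ym&(zz>.19)&(zz<.26);m[:240]=False
print(np.nanpercentile(zz[m],[5,50,95]))
t=m&(zz>np.nanmedian(zz[m])-.006)
r=cv2.minAreaRect((P[t][:,:2]*1000).astype(np.float32));print(t.sum(),r)
d=np.array(r[0])-[431.9,349.4];print("tool y,z",d@[.469,.883],d@[.883,-.469])
E
```

```text
[0.19758741 0.22086942 0.221953  ]
11411 ((431.52490234375, 347.6589050292969), (44.23876190185547, 42.4862174987793), 62.446258544921875)
tool y,z -1.7133076599120787 0.485362310791025
```

Emit:
play_rows(
  rows=[
    [[0, -21.6, 19], -46.7, 3],
    [[0, -21.6, 19], -46.7, 3],
    [[0, -21.6, 19], -46.7, 3],
    [[0, -21.6, 19], -46.7, 3],
    [[0, -21.6, 19], -46.7, 3],
    [[0, -21.6, 19], -46.7, 3],
    [[0, -21.6, 19], -46.7, 3],
    [[0, -21.6, 19], -46.7, 3],
    [[0, -21.6, 19], -46.7, 3],
    [[0, -21.6, 19], -46.7, 3],
    [[0, -21.6, 19], -46.7, 3],
    [[0, -21.6, 19], -46.7, 3],
  ],
)

```text
time: 5.42
ee_pos: [0.4971, 0.0694, 0.1841]
tcp_rot: [160.6, 89.9, 179.4]
wrist_force: [-0.9, -0.8, -1.7]
opening: 0.0393
```

```bash
python3 snap.py w4
```

```text
5.4167 [0.4971 0.0694 0.1841] 
 [[-0.002 -0.322  0.947]
 [ 0.     0.947  0.322]
 [-1.     0.001 -0.002]] jaw 18.789755264601485 0.03927249827802765 [-0.9 -0.8 -1.7]
```

View pics/w4.png

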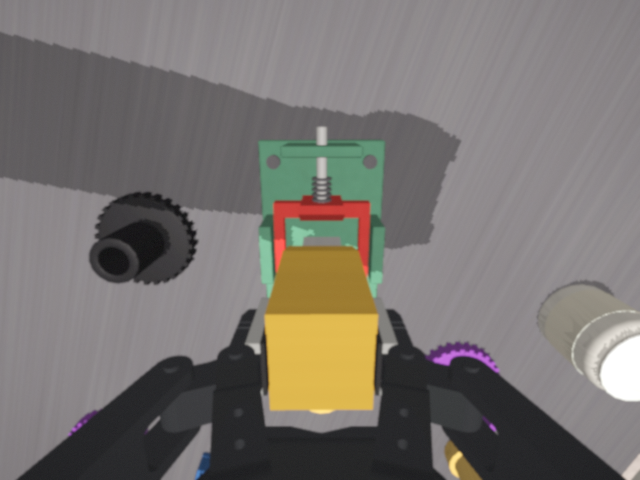

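```bash
python3 - <<'E'
from h import *
from workcell import bot
z=np.load("pics/w4.npz");p,P=z["p"],z["P"]
o=bot.get_obs();T=R.from_euler("xyz",o["tcp_rot"],degrees=True).as_matrix()
Q=(P-o["ee_pos"])@T*1000
H=cv2.cvtColor(p,40);zz=P[...,2]
near=np.hypot(Q[...,1],Q[...,2])<110
rd=((H[...,0]<8)|(H[...,0]>172))&(H[...,1]>150)&near
gy=(H[...,1]<60)&(zz>.055)&(zz<.085)&near&(abs(Q[...,2])<25)
def st(n,m):print(n,m.sum(),"y",np.percentile(Q[m][:,1],[0,2,50,98,100]).round(1),"z",np.percentile(Q[m][:,2],[0,2,50,98,100]).round(1),"h",np.percentile(zz[m],[2,50,98]).round(3))
st("plate",rd&(zz>.055)&(zz<.09)); st("stop",gy); st("frame",rd&(zz>.044)&(zz<.053))
ye=(cv2.inRange(H,(15,80,30),(35,255,255))>0)&(zz>.09)&near
st("wedge",ye);
e=ye&(zz<.125);st("lowwedge",e)
E
```

```text
plate 677 y [12.1 12.4 21.7 25.2 25.6] z [-16.2 -15.3   0.7  16.8  17.6] h [0.056 0.075 0.078]
stop 7 y [10.8 16.7 60.1 60.2 60.2] z [-15.8 -14.    0.8   2.9   3. ] h [0.058 0.061 0.063]
frame 1694 y [-39.8 -30.8  10.4  22.5  22.9] z [-38.4 -37.6   8.7  39.1  39.7] h [0.045 0.048 0.05 ]
wedge 16785 y [-23.9 -21.3  11.3  19.5  20.2] z [-21.5 -18.7   0.7  20.   45.8] h [0.15  0.216 0.218]
lowwedge 64 y [11.  11.  11.5 11.9 12.2] z [-19.5 -18.8  -0.2  18.3  19. ] h [0.121 0.122 0.123]
```

Emit:
play_rows(
  rows=[
    [[2, 0.05, 0], 0, 3],
    [[4, 0.05, 0], 0, 3],
    [[5, 0.05, 0], 0, 3],
    [[5.6, 0.05, 0], 0, 3],
    [[5.9, 0.1, 0], 0, 3],
    [[6.3, 0.15, 0], 0, 3],
    [[6.7, 0.2, 0], 0, 3],
    [[7, 0.25, 0], 0, 3],
    [[7.3, 0.3, 0], 0, 3],
    [[7.3, 0.3, 0], 0, 3],
  ],
  squeeze=80,
)

```text
time: 6.3
ee_pos: [0.497, 0.0715, 0.1121]
tcp_rot: [-29.9, 89.9, -11.2]
wrist_force: [3.2, -2.7, -1.1]
opening: 0.0391
```

```bash
python3 snap.py w5
```

```text
6.3 [0.497  0.0715 0.1121] 
 [[ 0.001 -0.321  0.947]
 [-0.     0.947  0.321]
 [-1.    -0.     0.001]] jaw 18.746036706129015 0.039057348874786936 [ 3.2 -2.7 -1.1]
```

View pics/w5.png

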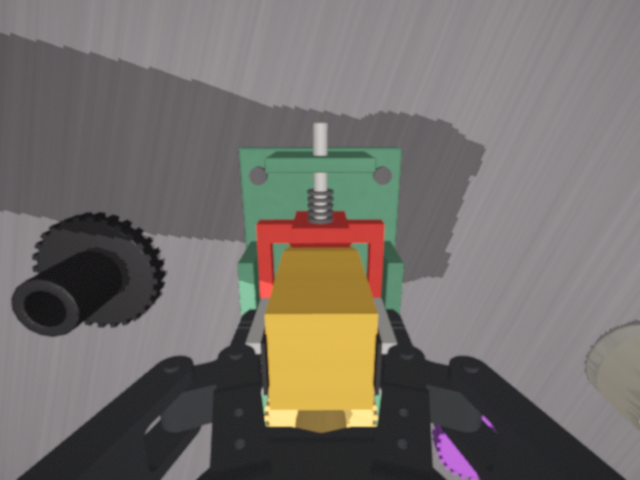

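Emit:
play_rows(
  rows=[
    [[0.3, 0.08, 0], 0, 3],
    [[0.7, 0.18, 0], 0, 3],
    [[1.1, 0.28, 0], 0, 3],
    [[1.5, 0.38, 0], 0, 3],
    [[1.9, 0.46, 0], 0, 3],
    [[2.2, 0.5, 0], 0, 3],
    [[2.6, 0.5, 0], 0, 3],
    [[2.6, 0.5, 0], 0, 3],
  ],
)

```text
time: 7.02
ee_pos: [0.4947, 0.0762, 0.0848]
tcp_rot: [-177.5, 89.9, -158.8]
wrist_force: [2.6, -5.1, -3.9]
opening: 0.0391
```

Emit:
play_rows(
  rows=[
    [[0.3, 0, 0], 0, 3],
    [[0.5, 0, 0], 0, 3],
    [[0.7, 0, 0], 0, 3],
    [[0.8, 0, 0], 0, 3],
    [[0.9, 0, 0], 0, 3],
    [[0.9, 0, 0], 0, 3],
  ],
)

```text
time: 7.52
ee_pos: [0.4948, 0.0761, 0.0788]
tcp_rot: [-46.7, 90.0, -28.0]
wrist_force: [-7.4, -6.9, 21.1]
opening: 0.0389
```

```bash
python3 snap.py w6
```

```text
7.5167 [0.4948 0.0761 0.0788] 
 [[ 0.001 -0.322  0.947]
 [-0.     0.947  0.322]
 [-1.    -0.001  0.   ]] jaw 18.754817076100213 0.038907177749455076 [-7.4 -6.9 21.1]
```

View pics/w6.png

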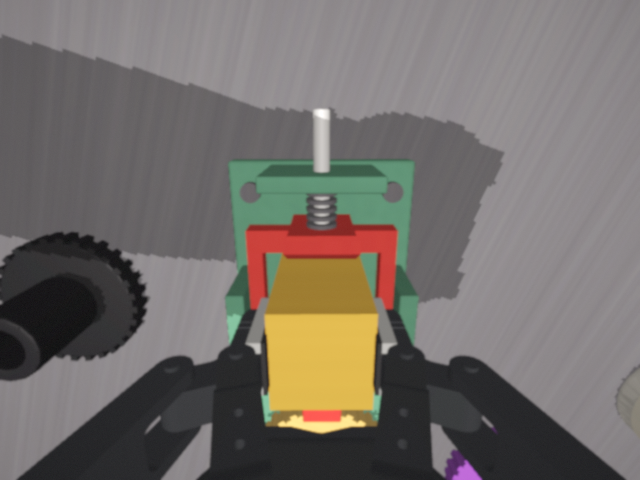

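Emit:
play_rows(
  rows=[
    [[-0.2, 0, 0], 0, 6],
    [[-0.2, 0, 0], 0, 7],
    [[-0.2, 0, 0], 0, 7],
    [[-0.2, 0, 0], 0, 7],
    [[-0.2, 0, 0], 0, 7],
    [[-2, 0, 0], 0, 7],
    [[-5, 0, 0], 0, 7],
    [[-8, 0, 0], 0, 7],
    [[-11, 0, 0], 0, 8.5],
    [[-11, 0, 0], 0, 8.5],
  ],
)

```text
time: 8.4
ee_pos: [0.4967, 0.0767, 0.1928]
tcp_rot: [-7.8, 89.6, 10.9]
wrist_force: [1.7, 0.1, 0.1]
opening: 0.0851
```

```bash
python3 snap.py w7;python3 fix.py w7 108.77; python3 - <<'E'
from h import *
z=np.load("pics/w7.npz");p,P=z["p"],z["P"];zz=P[...,2]
m=(cv2.inRange(cv2.cvtColor(p,40),(15,80,60),(35,255,255))>0)&(zz>.1)&(zz<.12)
print(m.sum(),cv2.minAreaRect((P[m][:,:2]*1000).astype(np.float32)),np.percentile(zz[m],[2,50,98]))
E
```

```text
8.4 [0.4967 0.0767 0.1928] 
 [[ 0.007 -0.322  0.947]
 [ 0.001  0.947  0.322]
 [-1.    -0.001  0.007]] jaw 18.763340445820766 0.08508315256967935 [1.7 0.1 0.1]
hub 1172 ((518.503173828125, 9.354945182800293), 91.05968475341797)
frame 3224 ((505.86883544921875, 45.837093353271484), (78.07630157470703, 124.22257995605469), 18.778778076171875)
frame 3224 x [-108.5 -105.5  -35.5   15.4   15.7] y [-38.8 -38.   -0.3  38.2  39.3]
base 7616 x [-210.5 -193.5  -46.2   46.8   48.4] y [-54.6 -53.4  -9.7  53.3  54.5]
((517.4307861328125, 13.157073974609375), (109.12852478027344, 258.741943359375), 18.863643646240234)
redhigh 624 x [ 5.4  5.9 14.3 18.7 19. ] y [-16.5 -15.9   0.2  16.4  17.3]
stop 201 x [-66.1 -25.5 -23.4 -21.9 -21.7] y [40.3 40.4 40.8 41.2 50.3]
zmax 0.23513393118945597
0.07870719678084742
3637 ((496.26025390625, 73.69832611083984), (40.02819061279297, 42.51354217529297), 18.94022560119629) [0.10380291 0.11128222 0.11261173]
```

View pics/w7.png

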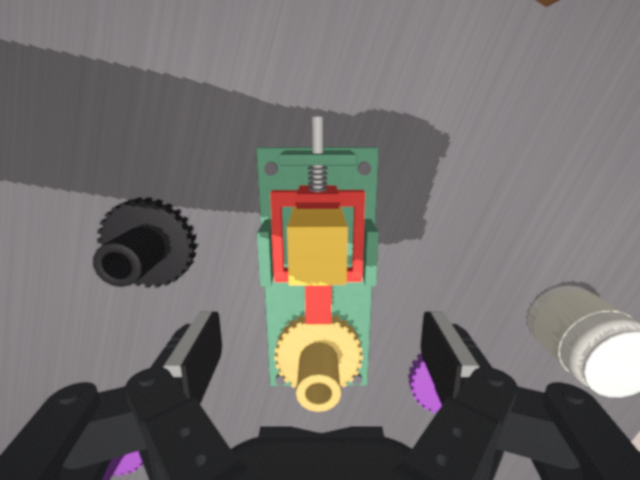

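Emit:
play_rows(
  rows=[
    [[0, -4, 0], 0, 8.5],
    [[0, -8, 0], 0, 8.5],
    [[0, -12, -0.1], 0, 8.5],
    [[0, -14.2, -0.1], 0, 8.5],
    [[0, -14.2, -0.1], 0, 8.5],
    [[0, -14.2, -0.1], 0, 8.5],
    [[0, -14.2, -0.1], 0, 8.5],
  ],
)

```text
time: 9.03
ee_pos: [0.5393, -0.0581, 0.1861]
tcp_rot: [141.4, 89.9, 160.1]
wrist_force: [-0.2, 0.8, 0.5]
opening: 0.0848
```

```bash
python3 snap.py w8;python3 fix.py w8 108.77
```

```text
9.0333 [ 0.5393 -0.0581  0.1861] 
 [[-0.002 -0.321  0.947]
 [ 0.001  0.947  0.321]
 [-1.     0.001 -0.001]] jaw 18.74600896219276 0.08476177809974458 [-0.2  0.8  0.5]
hub 1585 ((524.9735717773438, -10.440503120422363), 70.3039779663086)
frame 5587 ((507.8764953613281, 41.51765060424805), (78.60783386230469, 115.6134033203125), 18.92804718017578)
frame 5587 x [-88.1 -85.5 -37.7  25.   27.4] y [-39.9 -38.6  -0.6  37.7  38.8]
base 10515 x [-190.2 -187.1  -72.8   31.5   37.5] y [-55.1 -53.7   5.9  53.   54.2]
((522.5485229492188, -2.1255950927734375), (109.34455108642578, 227.61688232421875), 18.733219146728516)
redhigh 0
stop 1133 x [-45.5 -33.  -27.  -18.3 -18.1] y [-17.  -16.3   0.2  16.1  50.3]
zmax 0.07905042064708492
```

View pics/w8.png

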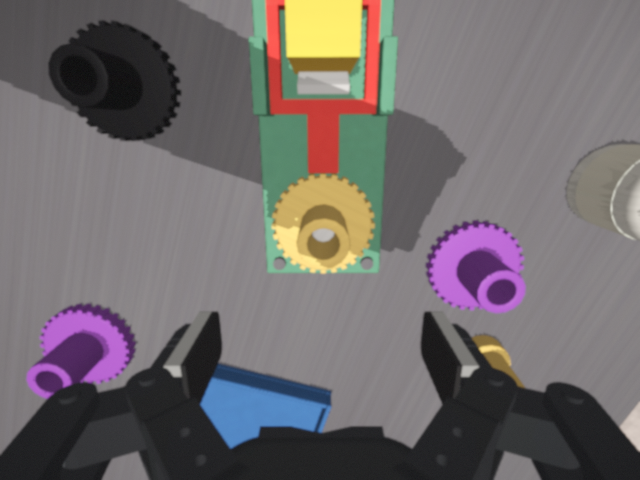

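```bash
python3 - <<'E'
from h import *
z=np.load("pics/w8.npz");p,P=z["p"],z["P"];zz=P[...,2]
m=(cv2.inRange(cv2.cvtColor(p,40),(15,60,60),(35,255,255))>0)&(zz>.08)&(zz<.09)&(np.hypot(P[...,0]-.541,P[...,1]+.058)<.03)
c,r=cv2.minEnclosingCircle((P[m][:,:2]*1000).astype(np.float32));d=np.array(c)-[539.3,-58.1]
print(m.sum(),c,r,d@[-.321,.947],d@[.947,.321])
E
```

```text
1429 (541.327880859375, -58.167884826660156) 19.87603187561035 -0.7152366867065563 1.8986121444702582
```

Emit:
play_rows(
  rows=[
    [[1, -0.1, 0.2], 0, 8.5],
    [[4, -0.1, 0.2], 0, 8.5],
    [[8, -0.1, 0.2], 0, 8.5],
    [[11, -0.1, 0.2], 0, 8.5],
    [[12.6, -0.1, 0.2], 0, 8.5],
    [[13, -0.1, 0.2], 0, 8.5],
    [[13, -0.1, 0.2], 0, 8.5],
    [[13, -0.1, 0.2], 0, 3],
    [[13, -0.1, 0.2], 0, 3],
    [[13, -0.1, 0.2], 0, 3],
    [[13, -0.1, 0.2], 0, 3],
    [[13, -0.1, 0.2], 0, 3],
  ],
  squeeze=80,
)

```text
time: 10.08
ee_pos: [0.5423, -0.0591, 0.0588]
tcp_rot: [-40.8, 89.9, -22.1]
wrist_force: [-4.9, -1.0, 8.7]
opening: 0.0373
```

Emit:
play_rows(
  rows=[
    [[0, 0, 0], 0, 3],
    [[0, 0, 0], 0, 3],
    [[0, 0, 0], 0, 3],
  ],
)

```text
time: 10.33
ee_pos: [0.5423, -0.0591, 0.0588]
tcp_rot: [-35.2, 89.9, -16.4]
wrist_force: [-5.2, 0.2, 7.7]
opening: 0.0381
```

Emit:
play_rows(
  rows=[
    [[-0.5, 0, 0], 0, 3],
    [[-1.2, 0, 0], 0, 3],
    [[-2.2, 0, 0], 0, 3],
    [[-3.5, 0, 0], 0, 3],
    [[-5, 0, 0], 0, 3],
    [[-6.5, 0, 0], 0, 3],
    [[-8, 0, 0], 0, 3],
    [[-8, 0, 0], 0, 3],
    [[-8, 0, 0], 0, 3],
  ],
)

```text
time: 11.08
ee_pos: [0.5426, -0.0589, 0.1383]
tcp_rot: [-24.4, 89.9, -5.6]
wrist_force: [0.2, 0.9, -7.8]
opening: 0.0376
```

```bash
python3 snap.py w9; python3 - <<'E'
from h import *
z=np.load("pics/top0.npz")
E
```

```text
11.0833 [ 0.5426 -0.0589  0.1383] 
 [[ 0.002 -0.322  0.947]
 [-0.     0.947  0.322]
 [-1.    -0.001  0.002]] jaw 18.758026025838685 0.03760196459725597 [ 0.2  0.9 -7.8]
```

View pics/w9.png

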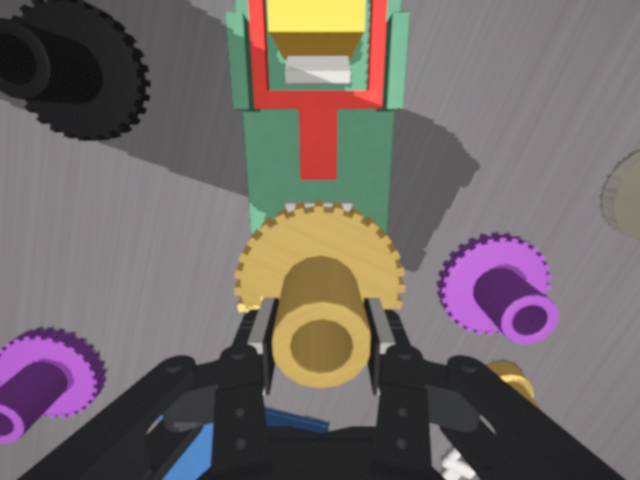

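Emit:
play_rows(
  rows=[
    [[0, -1, -0.4], 0, 3],
    [[0, -3, -1.1], 0, 3],
    [[0, -6, -2.1], 0, 3],
    [[0, -9, -3.2], 0, 3],
    [[0, -12, -4.3], 0, 3],
    [[0, -15, -5.3], 0, 3],
    [[0, -18, -6.4], 0, 3],
    [[0, -21, -7.5], 0, 3],
    [[0, -23.5, -8.3], 0, 3],
    [[0, -25, -8.9], 0, 3],
    [[0, -25.8, -9.15], 0, 3],
    [[0, -25.8, -9.15], 0, 3],
  ],
)

```text
time: 12.13
ee_pos: [0.5376, -0.334, 0.1359]
tcp_rot: [137.9, 89.9, 156.6]
wrist_force: [-0.1, 1.0, -6.9]
opening: 0.0381
```

```bash
python3 snap.py w10; python3 - <<'E'
from h import *
z=np.load("pics/w10.npz");p,P=z["p"],z["P"];zz=P[...,2]
b=(cv2.inRange(cv2.cvtColor(p,40),(100,150,40),(120,255,255))>0)&(zz>.018)&(zz<.03)
print(b.sum(),cv2.minAreaRect((P[b][:,:2]*1000).astype(np.float32)))
E
```

```text
12.1333 [ 0.5376 -0.334   0.1359] 
 [[-0.001 -0.32   0.947]
 [ 0.001  0.947  0.32 ]
 [-1.     0.001 -0.001]] jaw 18.64932290599478 0.03808455957611173 [-0.1  1.  -6.9]
2666 ((540.7550659179688, -331.3321533203125), (156.57554626464844, 155.7220458984375), 2.7214267253875732)
```

View pics/w10.png

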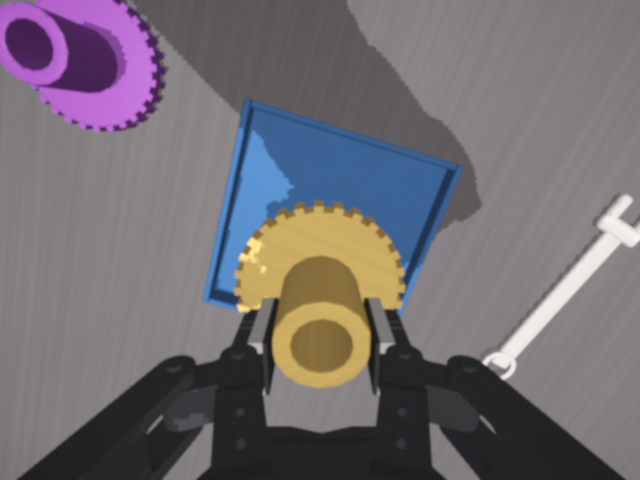

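Emit:
play_rows(
  rows=[
    [[1, 0, 0.2], 0, 3],
    [[3, 0, 0.2], 0, 3],
    [[5, 0, 0.2], 0, 3],
    [[6.5, 0, 0.2], 0, 3],
    [[7.5, 0, 0.2], 0, 3],
    [[8.2, 0, 0.2], 0, 3],
    [[8.6, 0, 0.2], 0, 3],
    [[8.8, 0, 0.2], 0, 3],
    [[8.8, 0, 0.2], 0, 3],
  ],
)

```text
time: 12.93
ee_pos: [0.5405, -0.3318, 0.0494]
tcp_rot: [-45.9, 90.0, -27.2]
wrist_force: [-0.6, 1.0, -7.2]
opening: 0.0376
```

Emit:
play_rows(
  rows=[
    [[0.1, 0, 0], 0, 3],
    [[0.2, 0, 0], 0, 3],
    [[0.3, 0, 0], 0, 3],
    [[0.4, 0, 0], 0, 3],
    [[0.4, 0, 0], 0, 3],
    [[0.4, 0, 0], 0, 3],
  ],
)

```text
time: 13.43
ee_pos: [0.5402, -0.332, 0.0451]
tcp_rot: [148.5, 90.0, 167.2]
wrist_force: [-0.1, -0.1, -7.5]
opening: 0.0378
```

Emit:
play_rows(
  rows=[
    [[0.1, 0, 0], 0, 3],
    [[0.2, 0, 0], 0, 3],
    [[0.3, 0, 0], 0, 3],
    [[0.3, 0, 0], 0, 3],
    [[0.3, 0, 0], 0, 3],
  ],
)

```text
time: 13.85
ee_pos: [0.5403, -0.3322, 0.044]
tcp_rot: [-57.6, 89.9, -38.8]
wrist_force: [-6.2, 1.8, 6.9]
opening: 0.0377
```

Gear is on the tray floor (force reversed from −7.5 to +6.9 N at the predicted height). Release and rise.

Emit:
play_rows(
  rows=[
    [[0, 0, 0], 0, 5],
    [[0, 0, 0], 0, 7],
    [[0, 0, 0], 0, 7.5],
    [[0, 0, 0], 0, 7.5],
    [[0, 0, 0], 0, 7.5],
    [[-1, 0, 0], 0, 7.5],
    [[-4, 0, 0], 0, 7.5],
    [[-8, 0, 0], 0, 7.5],
    [[-12, 0, 0], 0, 7.5],
    [[-15, 0, 0], 0, 7.5],
    [[-15, 0, 0], 0, 7.5],
    [[-15, 0, 0], 0, 7.5],
  ],
)

```text
time: 14.85
ee_pos: [0.5411, -0.3324, 0.1953]
tcp_rot: [-49.8, 89.7, -31.1]
wrist_force: [-0.0, 0.0, -0.5]
opening: 0.0748
```

```bash
python3 snap.py w11; python3 - <<'E'
from h import *
from workcell import bot
z=np.load("pics/w11.npz");p,P=z["p"],z["P"];zz=P[...,2]
H=cv2.cvtColor(p,40)
b=(cv2.inRange(H,(100,150,40),(120,255,255))>0)&(zz>.018)&(zz<.03)
t=cv2.minAreaRect((P[b][:,:2]*1000).astype(np.float32));print("tray",t)
m=(cv2.inRange(H,(15,60,60),(35,255,255))>0)&(zz>.065)&(zz<.075)
print("hub",cv2.minEnclosingCircle((P[m][:,:2]*1000).astype(np.float32)),np.percentile(zz[m],[2,50,98]))
q=P[m]; A=np.c_[q[:,:2],np.ones(len(q))];s=np.linalg.lstsq(A,q[:,2],rcond=None)[0];print("tilt deg",np.degrees(np.hypot(*s[:2])))
p,d=bot.camera("scene");cv2.imwrite("pics/scene1.png",p)
P=cloud(cam(bot,"scene"),d);H=cv2.cvtColor(p,40);zz=P[...,2]
rd=((H[...,0]<8)|(H[...,0]>172))&(H[...,1]>150)&(zz>.044)&(zz<.053)&(np.hypot(P[...,0]-.51,P[...,1]-.04)<.15)
print("frame",cv2.minAreaRect((P[rd][:,:2]*1000).astype(np.float32)))
w=(cv2.inRange(H,(15,80,60),(35,255,255))>0)&(zz>.09)&(zz<.13)&(np.hypot(P[...,0]-.496,P[...,1]-.074)<.05)
print("wedge",w.sum(),np.percentile(zz[w],[50,98]),cv2.minAreaRect((P[w&(zz>.105)][:,:2]*1000).astype(np.float32)))
E
```

```text
14.85 [ 0.5411 -0.3324  0.1953] 
 [[ 0.004 -0.322  0.947]
 [-0.002  0.947  0.322]
 [-1.    -0.004  0.003]] jaw 18.7580664432588 0.0748284768393631 [-0.   0.  -0.5]
tray ((539.8899536132812, -331.9562683105469), (156.102294921875, 155.49371337890625), 2.0713326930999756)
hub ((539.8031005859375, -331.28704833984375), 19.89944839477539) [0.0661534  0.06895928 0.07042423]
tilt deg 0.23328302960081912
frame ((507.6515808105469, 46.58369064331055), (81.42281341552734, 126.82657623291016), 21.369054794311523)
wedge 460 [0.11120438 0.11606281] ((495.51055908203125, 73.36906433105469), (45.1917724609375, 44.171226501464844), 17.862178802490234)
```

View pics/scene1.png

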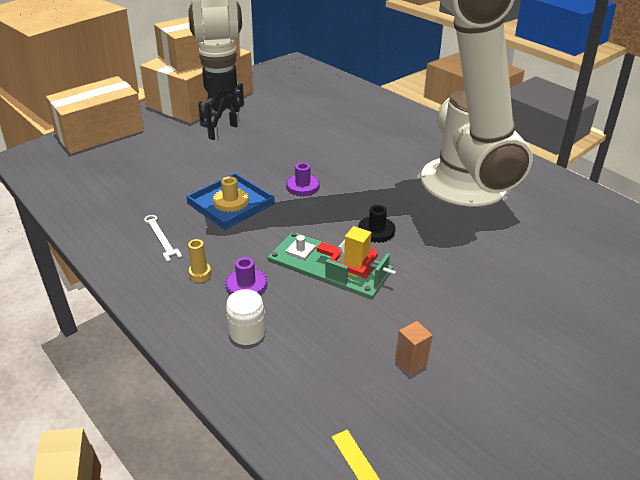

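View pics/w11.png

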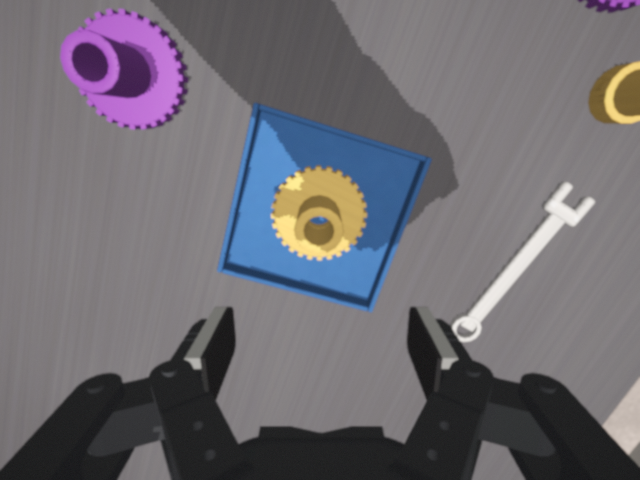

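The gear lies flat in the tray (wrist view at (319,215)) and the wedge stands in the slot with the catch open (scene view at (357,247)). The gripper is clear of both.

```bash
python3 -c "
from workcell import bot
print(bot.job_done())"
```

```text
the job is handed in; nothing more can be done
None
```

I pushed the wedge into the slot until its foot was on the floor, lifted the gear straight off its post, set it down in the tray and handed the job in at about 15 s of the 54 s allowed.

- **Wedge and catch:** After I let go, the wedge stood upright with its top at 111 mm (112 mm expected) and the red frame had moved about 15 mm. The final scene picture still showed the wedge in place and the catch open.
- **Gear:** It lies flat, with a measured tilt of about 0.2° and its centre within 1 mm of the tray's centre. The hub top is at 69 mm, against an expected 70 mm.
- **Robot:** The gripper is 15 cm above the gear and touches nothing; the wrist force reads about 0.

None of my last checks failed. The cameras disagreed by 2–3 mm on the gear's starting position, about what the calibration allows. The scene camera's frame angle was 21.4° against 18.8° in the wrist view, so I relied on the wrist view.

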